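Close up the jeweller's findings chest

TASK

Close up the small wooden chest on the jeweller's bench: with the fingertips, push both of its drawers fully in and push its raised lid right down shut, in any order. Only push from the outside and do not slam anything: grip nothing, and keep the fingers out of the drawers and off the underside of the lid. Leave the mug, the jar, the steel block and the hammer where they are.

Things in the scene. Friction and masses are not known exactly. Their poses are not given: they have to be found in the camera images.
- chest: Low pine chest screwed to the bench, 140 (x, front to back) x 300 (y) x 90 mm (z, with the lid shut). Origin: centre of its underside, at bench height. Its -x side is the front with two drawers side by side, the wide one at +y, the narrow one at -y; +z up. The carcass runs from x -70 to +70 mm; above the drawers is an open tray, rim at 80 mm, which the lid covers.
- wide_drawer (a joint): How far the wide drawer stands open, in m: 0 = fully in, up to 0.08; it slides out along the chest's -x. Friction about 1.5 N, stays where it is left, no catch.
- narrow_drawer (a joint): How far the narrow drawer stands open, in m: 0 = fully in, up to 0.08; slides out along the chest's -x. Friction about 1.5 N, stays where it is left, no catch.
- wide_drawer_face (a point): Centre of the outer face of the wide drawer's front panel, which moves with the drawer. The panel is 158 wide (y), 42 high (from 10 to 52 mm above the bench), 12 mm thick, plain but for a flat dark disc, and lined inside with grey felt that the fingers must not touch. Fully in, its face stands 6 mm proud of the carcass, at chest (-76, +60, 31) mm.
- narrow_drawer_face (a point): Centre of the outer face of the narrow drawer's front panel, which moves with the drawer. The panel is 106 wide, 42 high (10 to 52 mm above the bench), 12 mm thick, lined inside with grey felt that the fingers must not touch. Fully in, its face is at chest (-76, -86, 31) mm.
- lid (a joint): Angle of the lid in rad: 0 = shut and level, grows as its front edge swings up; starts at 0.7 to 1.35 (up to 1.6 possible). Stiff friction hinge: it stays where it is left and takes about 1 to 4 N at the front edge to push shut; it closes towards the robot.
- lid_hinge (a point): Middle of the lid's hinge line, at chest (+70, 0, 80) mm, along the chest's y. The lid is a flat board without a handle, 144 mm from hinge line to front edge, 300 wide, 10 mm thick, with grey felt on its underside that the fingers must not touch; its outer face lies 10 mm above the hinge line when shut.
- lid_edge (a point): Middle of the lid's front (free) edge on its outer face, 144 mm from the hinge; moves with the lid. Shut, it lies 90 mm above the bench, 4 mm in front of the carcass.
- mug: Terracotta mug, 72 mm across and 80 tall, handle at its +y. Origin: centre of its underside. Stands close to the left or the right side of the chest; leave alone.
- jar: Glass jar with a steel cap, 54 mm across and 60 tall. Origin: centre of its underside. Stands close to the left or the right side of the chest; leave alone.
- block: Steel doming block, 50 mm cube with shallow round hollows. Origin: centre of its underside. Stands close to the left or the right side of the chest; leave alone.
- hammer: Small hammer lying flat, 200 mm long along its x, handle to -x. Lies well to the left of the chest; leave alone.

How it is judged:
At the end, for the whole second after the job is handed in: Both drawers are within 4 mm of fully in and the lid within 0.05 rad of shut (value of joint each of wide_drawer, narrow_drawer below 0.004 m and value of joint lid below 0.05 rad); the robot touches nothing.
It fails at once if a finger touches the inside of a drawer front or the underside of the lid (gripping, hooking or lifting it) (contact force between the fingers and wide_drawer_lining above 1 N or contact force between the fingers and narrow_drawer_lining above 1 N or contact force between the fingers and lid_lining above 1 N).
It fails at once if a bystander is shifted by more than 25 mm, lifted or knocked over (distance of any of mug, jar, block, hammer from where it was at the start of the episode above 0.025 m).
It fails at once if the lid (faster than 3 rad/s) or a drawer (faster than 0.6 m/s) is slammed (velocity of joint lid below -3 rad/s or velocity of joint any of wide_drawer, narrow_drawer below -0.6 m/s).
It also fails if it takes over 61 s, if anything falls off the work surface, if the arm or the gripper's body presses on something with over 40 N, if the wrist force passes 120 N, or if a joint passes its speed limit or range.

ROBOT

A 7-joint arm with a two-finger parallel gripper is mounted at the origin on the work surface. World frame = base frame: x ahead of the robot, y to its left, z up, the work surface at z = 0. Lengths are in m, angles in rad, forces in N, time in s.
With the tool pointing down it reaches from about 0.375 to 0.925 m from the base axis. Payload 3.1 kg.
Tool frame: the origin (TCP) lies between the finger pads; the fingertips stand 19 mm ahead of it and the grasp point (between the pads) is the TCP; z points along the fingers, y is the line along which they close (so a half turn about z gives the same grasp; the last joint's range is limited). The gripper opens to 85 mm and grips with 20 to 120 N. Pads are 22 mm wide; open, the fingers measure 114 mm over their backs; the gripper's body (76 mm by 85 mm) begins 54 mm behind the grasp point. The pads swing forward as they close: fully open they stand 13 mm farther back than shut.
Start: joints at [1.193, 0.383, 0.044, 1.598, -0.018, 1.161, -0.05], TCP at [0.18, -0.625, 0.25] pointing down, gripper open.
Joint ranges: [-2.61, 2.61], [-0.41, 2.15], [-1.48, 1.57], [0, 2.5], [-1.57, 4.71], [0.05, 1.97], [-2.85, 2.85]. Speed limits (rad/s): [2.79, 2.79, 3.14, 3.14, 3.14, 3.14, 3.14].

INTERFACE

Orientations are given as a unit quaternion [x, y, z, w].
In Python, from bench import move_ptp, movel, move_j, move_gripper, pause, inverse_kinematics, read_camera, camera_params, MotionError, sign_off, look_for, tip_of, read_time_s, read_qpos, read_joint_vel, read_effort, read_eef_pos, read_tcp_rot, read_ft_force, read_ft_torque, read_finger_gap, read_grasp_force gives the robot as it stands. Calls block until the motion is done:
- move_ptp(position, orientation): joint-space move of the TCP to a pose.
- movel(position, orientation=None, speed=0.15): straight line of the TCP; orientation=None keeps the orientation; speed is the mean speed in m/s.
- move_j(angles): joint-space move.
- move_gripper(opening, effort=None): finger opening in m; effort is the grip in N (None keeps the last); returns when the fingers have stopped.
- pause(seconds).
- inverse_kinematics(position, orientation): joint angles nearest the present ones, or None.
- read_camera(name): name is "scene" or "top" or "wrist"; returns the picture (420x560x3 uint8, red, green, blue); there is no depth.
- camera_params(name): a dict with "K" (3x3 intrinsics, pixels), "camera_from_world" (4x4, takes a point from world to camera coordinates). Camera axes: x right, y down, z forward; pixel columns grow to the right and rows downward; lengths in m; the calibration is good to about 2 mm. A picture is of the moment at which its call begins: read the wrist's pose just before it. camera_params takes no time and is no camera call; for the wrist camera it gives the pose at the moment of the call.
A pose or a line that the arm cannot do raises MotionError and nothing moves.
- sign_off(): hands the job in; it is judged then, once.
Trained networks look in the newest picture that a camera, given by its name, has taken for a name from the list of things; names that differ only in an ending like _2 or _b are one class to them, and where a whole thing is asked for, a point or a joint stands for the part that bears it (a point fixed in the world has none). Each returns a list of dicts, best first, with "confidence" (0 to 1); they miss things now and then, are a little off and sometimes report something else, mostly with a low value. They report only what shows in the picture. A call takes as long as a camera call.
- look_for(camera, name): "at" ([column, row] in pixels, amid what is visible of it).
- tip_of(camera, name): "at" ([column, row] in pixels: a listed point, or the origin of a listed thing).
Readings, each from a call of its own:
- read_time_s(): time.
- read_qpos(): joint angles.
- read_joint_vel(): joint speeds.
- read_effort(): joint torques, N m.
- read_eef_pos(): TCP position.
- read_tcp_rot(): TCP orientation.
- read_ft_force(): force on the tool from outside, world axes, zero at the start.
- read_ft_torque(): the same for the moment, N m.
- read_finger_gap(): finger opening in m.
- read_grasp_force(): force on a finger pad.
Only numpy, scipy, OpenCV 4.12 (cv2) and the standard library are available. Lean on these libraries where they do the work, as an engineer would, in place of code of your own. Each camera call takes 0.05 s, during which the arm holds its last target. There are 200 camera calls.

## Working session

There is one attempt and no reset: what is moved stays moved. The work goes in short steps, each a Python script; the robot and the scene stay as the last script left them, time stands still between calls to the robot, and variables do not carry over. Pictures are saved under pics/ and viewed, at most 10 in all, crops included, and the job is handed in when it is done.

```bash
mkdir -p pics
python3 - <<'E'
from bench import *
import cv2, numpy as np
for c in ("scene","top"):
    im=read_camera(c); cv2.imwrite(f"pics/{c}1.png",im[:,:,::-1])
    P=camera_params(c); print(c,P["K"],np.round(P["camera_from_world"],4).tolist())
    for n in ("chest","wide_drawer_face","narrow_drawer_face","lid_hinge","lid_edge","mug","jar","block","hammer"):
        print(n,[(np.round(d["at"]).tolist(),round(d["confidence"],2)) for d in tip_of(c,n)[:2]])
print(read_time_s(),read_tcp_rot(),read_eef_pos())
E
```

```text
scene [[468.3865675    0.         274.99696534]
 [  0.         468.3865675  197.83289542]
 [  0.           0.           1.        ]] [[-0.7911, 0.6116, -0.007, 0.3978], [0.515, 0.66, -0.547, -0.3437], [-0.3299, -0.4363, -0.8371, 1.6136], [0.0, 0.0, 0.0, 1.0]]
chest [([252.0, 181.0], 0.72)]
wide_drawer_face [([297.0, 171.0], 0.75)]
narrow_drawer_face [([266.0, 138.0], 0.65), ([253.0, 180.0], 0.25)]
lid_hinge [([226.0, 179.0], 0.86)]
lid_edge [([253.0, 136.0], 0.59), ([252.0, 181.0], 0.27)]
mug [([284.0, 247.0], 0.63)]
jar [([202.0, 136.0], 0.73)]
block [([244.0, 118.0], 0.72), ([404.0, 301.0], 0.57)]
hammer [([404.0, 303.0], 0.61), ([278.0, 251.0], 0.2)]
top [[482.23379043   0.         278.72517552]
 [  0.         482.23379043 209.10128851]
 [  0.           0.           1.        ]] [[0.0099, -0.9998, 0.0144, 0.1227], [-0.9986, -0.0107, -0.0521, 0.5833], [0.0523, -0.0139, -0.9985, 1.4428], [0.0, 0.0, 0.0, 1.0]]
chest [([323.0, 208.0], 0.68), ([143.0, 236.0], 0.5)]
wide_drawer_face [([304.0, 248.0], 0.87)]
narrow_drawer_face [([352.0, 247.0], 0.59)]
lid_hinge [([328.0, 182.0], 0.63), ([245.0, 188.0], 0.23)]
lid_edge []
mug [([244.0, 189.0], 0.62), ([353.0, 247.0], 0.52)]
jar [([333.0, 213.0], 0.57), ([403.0, 202.0], 0.53)]
block [([398.0, 254.0], 0.85)]
hammer [([142.0, 233.0], 0.59)]
1.0 [ 9.90221630e-01  1.39503129e-01 -3.98174726e-06 -3.30677166e-06] [ 0.17954665 -0.62470991  0.25027692]
```

Run:
```python
import cv2,numpy as np
a=cv2.imread("pics/scene1.png")[70:300,150:450]; b=cv2.imread("pics/top1.png")[130:330,110:450]
a=cv2.resize(a,(380*2,583)); cv2.imwrite("pics/s1c.png",a)
cv2.imwrite("pics/t1c.png",cv2.resize(b,(782,460)))
```

```text
(no output)
```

View pics/s1c.png

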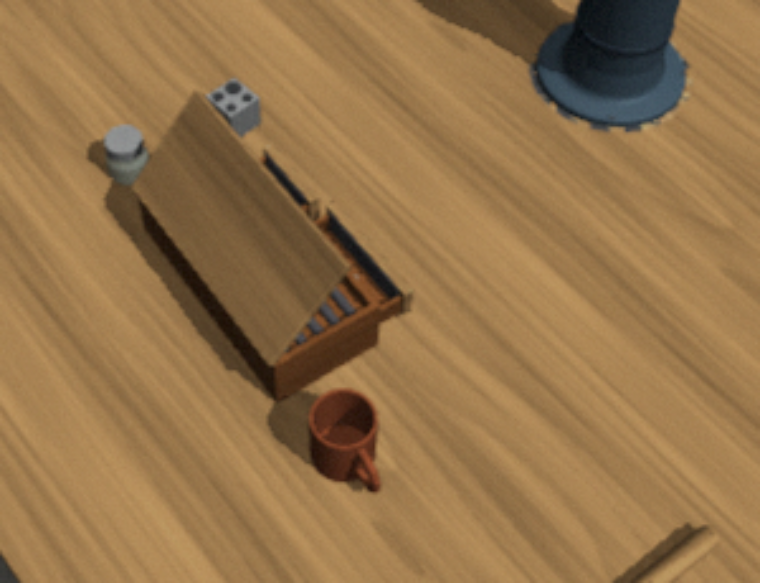

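View pics/t1c.png

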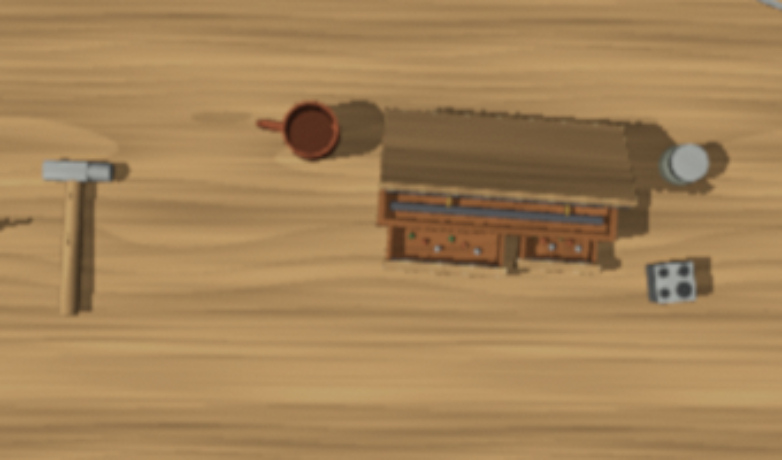

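Top view: the chest is at about (325,205) with both drawers open. The lid is raised and leans back, and its front edge in the crop runs (380,187)-(632,205). The mug is on the left; the jar and block are on the right. I'll fit chest pose and joints to corners from both views.

```bash
cat > fit.py <<'E'
import numpy as np
from scipy.optimize import least_squares
from bench import camera_params
C={c:camera_params(c) for c in("scene","top")}
def proj(c,p):
    q=C[c]["camera_from_world"]@np.r_[p,1]; u=C[c]["K"]@q[:3]; return u[:2]/u[2]
def w(v,p):
    c,s=np.cos(v[2]),np.sin(v[2]); return np.array([v[0]+c*p[0]-s*p[1],v[1]+s*p[0]+c*p[1],p[2]])
def lid(v,s,y,h=.01):
    a=v[5]; return w(v,[.07-s*np.cos(a)+h*np.sin(a),y,.08+s*np.sin(a)+h*np.cos(a)])
def dr(v,k,y,z): return w(v,[-.076-v[k],y,z])
S=lambda x,y:np.array([x/2.5333+150,y/2.5333+70]); T=lambda x,y:np.array([x/2.3+110,y/2.3+130])
N=lambda x,y:np.array([x,y])
F=[("scene",S(275,362),lambda v:lid(v,0,.15)),("scene",S(140,195),lambda v:lid(v,0,-.15)),
("scene",S(352,268),lambda v:lid(v,.144,.15)),("scene",S(197,95),lambda v:lid(v,.144,-.15)),
("scene",S(277,398),lambda v:w(v,[.07,.15,0])),("scene",S(380,345),lambda v:w(v,[-.07,.15,0])),
("scene",S(410,295),lambda v:dr(v,3,.139,.052)),("scene",S(266,152),lambda v:dr(v,4,-.139,.052)),
("top",T(380,187),lambda v:lid(v,.144,.15)),("top",T(634,205),lambda v:lid(v,.144,-.15)),
("top",T(378,225),lambda v:w(v,[-.07,.15,.08])),("top",T(612,241),lambda v:w(v,[-.07,-.15,.08])),
("top",T(385,266),lambda v:dr(v,3,.139,.052)),("top",T(505,273),lambda v:dr(v,3,-.019,.052)),("top",T(600,270),lambda v:dr(v,4,-.139,.052)),
("top",N(304,248),lambda v:dr(v,3,.06,.031)),("top",N(352,247),lambda v:dr(v,4,-.086,.031)),("scene",N(226,179),lambda v:w(v,[.07,0,.08])),
]
if __name__=="__main__":
    f=lambda v:np.ravel([proj(c,g(v))-p for c,p,g in F])
    r=least_squares(f,[.58,-.1,0,.04,.04,1.],loss="soft_l1")
    print(np.round(r.x,4)); np.save("v.npy",r.x)
    for (c,p,g),e in zip(F,f(r.x).reshape(-1,2)): print(c,np.round(p),np.round(e,1))
E
python3 fit.py
```

```text
[ 0.5869 -0.0085 -0.0493  0.0451  0.0337  0.7467]
scene [259. 213.] [-2.   1.6]
scene [205. 147.] [-4.5 -3. ]
scene [289. 176.] [ 0.2 -1. ]
scene [228. 108.] [ 0.2 -1.9]
scene [259. 227.] [0.5 2.1]
scene [300. 206.] [-0.7 -0.9]
scene [312. 186.] [ 0.1 -2. ]
scene [255. 130.] [ 0.5 -3. ]
top [275. 211.] [-0.9  0.6]
top [386. 219.] [ 0.7 -0.5]
top [274. 228.] [-1.1  0. ]
top [376. 235.] [ 1.  -0.7]
top [277. 246.] [-1.4 -0. ]
top [330. 249.] [0.1 0.1]
top [371. 247.] [-0.3 -0.1]
top [304 248] [-1.6 -1. ]
top [352 247] [-0.6 -0.9]
scene [226 179] [ 3.5 -1.2]
```

Residuals are about 1–3 px, which is good enough. I'll shut the lid first, along its arc with a fingertip on the outer face, monitoring force.

```bash
cat > h.py <<'E'
from bench import *
import numpy as np, cv2
from fit import w,lid,dr,proj
v=np.load("v.npy")
def quat(t=0):  # tool down, yaw with chest, tilted t so body leans towards robot
    from scipy.spatial.transform import Rotation as R
    return (R.from_euler("z",v[2])*R.from_euler("y",-t)*R.from_euler("x",np.pi)).as_quat()
def F(): return np.array(read_ft_force())
E
python3 - <<'E'
from h import *
q=quat(); move_gripper(0.0)
def tcp(a,s=.122,y=0):
    u=v.copy(); u[5]=a; p=lid(u,s,y)
    return p+np.array([.011*np.cos(v[2]),.011*np.sin(v[2]),.019])
v0=v[5]
move_ptp([.4,-.4,.38],q)
p=tcp(v0); move_ptp(p+[0,0,.10],q); move_ptp(p+[0,0,.02],q)
pause(.3); f0=F(); print(read_time_s(),f0)
log=[]; a=v0+.12
try:
    while a>-.06:
        movel(tcp(a),speed=.05 if a>.1 else .02); f=F()-f0; log.append((round(a,2),np.round(f,1).tolist()))
        if np.linalg.norm(f)>15 and a<.15 or np.linalg.norm(f)>30: break
        a-=.06 if a>.12 else .015
except MotionError as e: print(e)
print(*log,sep="\n"); print(read_time_s(),read_eef_pos())
E
```

```text
5.3917 [-0.09449596 -0.52491486 -0.61047879]
(np.float64(0.87), [0.6, -0.5, 0.9])
(np.float64(0.81), [0.8, 0.3, 1.1])
(np.float64(0.75), [0.4, 1.0, 1.2])
(np.float64(0.69), [-0.1, 0.7, -0.0])
(np.float64(0.63), [0.6, 0.5, -0.1])
(np.float64(0.57), [0.7, 1.0, 0.5])
(np.float64(0.51), [0.2, 1.3, 0.1])
(np.float64(0.45), [0.1, 0.6, 1.1])
(np.float64(0.39), [0.1, 0.5, 0.0])
(np.float64(0.33), [-0.7, 0.7, -0.0])
(np.float64(0.27), [0.5, -0.7, 1.0])
(np.float64(0.21), [0.7, 1.0, 0.5])
(np.float64(0.15), [-0.2, 0.6, 1.0])
(np.float64(0.09), [0.4, 0.3, -0.1])
(np.float64(0.07), [0.5, 1.2, 0.8])
(np.float64(0.06), [-0.3, 0.1, 1.4])
(np.float64(0.04), [0.4, -0.2, 1.0])
(np.float64(0.03), [-0.4, 0.4, 0.4])
(np.float64(0.01), [-0.2, 0.3, 0.2])
(np.float64(-0.0), [-1.9, 0.7, 5.2])
(np.float64(-0.02), [-4.8, 0.3, 14.9])
11.725 [ 0.54610824 -0.00643796  0.10901986]
```

Run:
```python
from h import *
ims=[read_camera(c)[:,:,::-1] for c in("scene","top")]
cv2.imwrite("pics/m2.png",np.hstack([cv2.resize(ims[0][90:270,180:380],None,fx=2,fy=2),cv2.resize(ims[1][150:330,220:420],None,fx=2,fy=2)]))
```

```text
(no output)
```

View pics/m2.png

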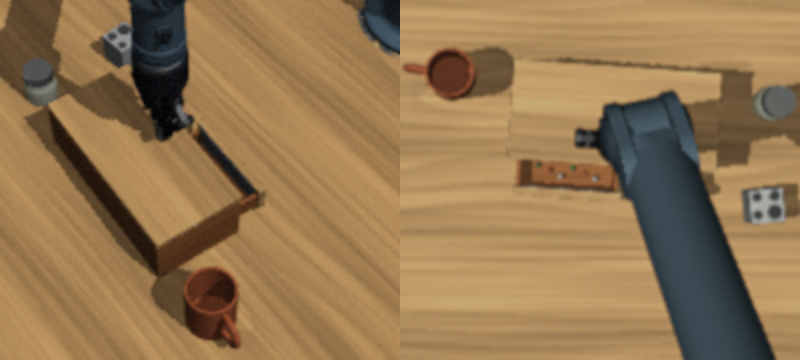

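Lid is shut and level (scene view), the wide drawer is still open, and nothing was disturbed. Next, the drawers.

Run:
```python
from h import *
from scipy.spatial.transform import Rotation as R
e=np.array(read_eef_pos()); movel(e+[0,0,.09])
t=.2; q=quat(t); zt=R.from_quat(q).as_matrix()[:,2]
if zt[0]<0: t=-t; q=quat(t); zt=R.from_quat(q).as_matrix()[:,2]
print(zt)
def P(x,y,z=.033): return w(v,[x,y,z])-.019*zt   # tip centre at chest x,y,z
try:
  for k,y in((3,.06),(4,-.086)):
    x0=-.076-v[k]-.014-.03
    move_ptp(P(x0,y,.17),q); movel(P(x0,y),speed=.15); pause(.2); f0=F(); print(k,read_time_s(),f0)
    log=[]; x=x0; 
    while x<-.07:
        movel(P(x,y),speed=.06 if x<-.11 else .02); f=F()-f0; log.append((round(x,3),np.round(f,1).tolist()))
        if np.linalg.norm(f)>12: break
        x+=.01 if x<-.11 else .002
    print(*log[::2],log[-1],sep="\n")
    movel(P(x0,y),speed=.15); movel(P(x0,y,.17),speed=.2)
except MotionError as ex: print("ERR",ex,read_eef_pos())
print(read_time_s())
```

```text
[ 0.19842825 -0.0097844  -0.98006658]
3 14.4833 [-0.32957335  0.67779413 -0.29828007]
(np.float64(-0.165), [0.8, -0.5, -0.2])
(np.float64(-0.145), [0.9, -0.1, -0.4])
(np.float64(-0.125), [0.1, -1.2, 0.9])
(np.float64(-0.105), [0.2, -2.0, -0.5])
(np.float64(-0.101), [0.2, -0.3, -0.5])
(np.float64(-0.097), [0.2, -0.9, -0.4])
(np.float64(-0.093), [-0.2, -0.1, 0.6])
(np.float64(-0.089), [0.3, -1.4, 0.1])
(np.float64(-0.085), [-3.0, -0.9, 1.9])
(np.float64(-0.081), [-9.1, -0.2, 8.3])
(np.float64(-0.081), [-9.1, -0.2, 8.3])
4 23.4167 [-1.09772944 -0.2178436   0.87446729]
(np.float64(-0.154), [0.5, 0.6, -1.4])
(np.float64(-0.134), [-0.1, -0.4, -1.5])
(np.float64(-0.114), [1.1, 0.5, -1.0])
(np.float64(-0.102), [0.4, -0.2, -2.0])
(np.float64(-0.098), [0.8, 0.0, -2.6])
(np.float64(-0.094), [-0.2, -0.3, -2.0])
(np.float64(-0.09), [-0.1, 0.6, -1.8])
(np.float64(-0.086), [-5.1, -0.4, 3.8])
(np.float64(-0.082), [-10.2, -0.3, 7.6])
(np.float64(-0.082), [-10.2, -0.3, 7.6])
29.8
```

Run:
```python
from h import *
move_ptp([.25,-.5,.35],quat())
ims=[read_camera(c)[:,:,::-1] for c in("scene","top")]
cv2.imwrite("pics/m3.png",np.hstack([cv2.resize(ims[0][90:270,190:370],None,fx=2.2,fy=2.2),cv2.resize(ims[1][150:330,240:420],None,fx=2.2,fy=2.2)]))
u=v.copy();u[3:]=0
for c in("scene","top"):
  for n,g in(("wide_drawer_face",dr(u,3,.06,.031)),("narrow_drawer_face",dr(u,4,-.086,.031)),("lid_edge",lid(u,.144,0))):
    print(c,n,[(np.round(d["at"],1).tolist(),round(d["confidence"],2)) for d in tip_of(c,n)[:2]],np.round(proj(c,g),1))
print("carc front top/ drawer top edge px",[np.round(proj("top",p),1) for p in (lid(u,.144,.06),dr(u,3,.06,.052),dr(u,3,.06+.079,.052))],read_time_s())
```

```text
scene wide_drawer_face [([282.9, 248.2], 0.45)] [283.3 177.8]
scene narrow_drawer_face [] [256.2 146.7]
scene lid_edge [([269.4, 153.0], 0.85)] [271.  152.8]
top wide_drawer_face [([304.8, 231.5], 0.6)] [303.2 231.9]
top narrow_drawer_face [([353.6, 235.6], 0.51)] [352.  234.8]
top lid_edge [([324.0, 229.6], 0.78)] [325.5 232.3]
carc front top/ drawer top edge px [array([304.6, 231.1]), array([303.7, 231.8]), array([276.9, 230.3])] 31.9417
```

View pics/m3.png

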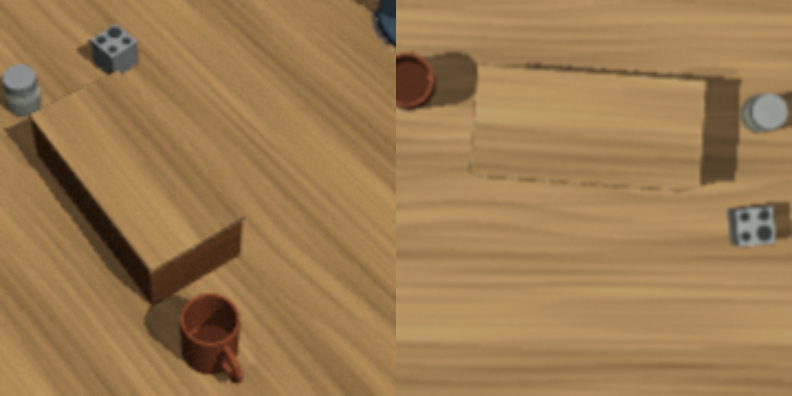

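The lid is shut and both drawers look flush, with the bystanders unmoved. The upward force during the drawer push is ambiguous, though, because the body may have touched the lid edge. I'll re-push with more tilt to confirm the drawers are against their stops, and also look from the wrist.

Run:
```python
from h import *
from scipy.spatial.transform import Rotation as R
t=.4; q=quat(t); zt=R.from_quat(q).as_matrix()[:,2]
if zt[0]<0: t=-t; q=quat(t); zt=R.from_quat(q).as_matrix()[:,2]
def P(x,y,z=.026): return w(v,[x,y,z])-.019*zt
try:
  for k,y in((4,-.086),(3,.06)):
    move_ptp(P(-.125,y,.15),q); 
    if k==4: cv2.imwrite("pics/w.png",read_camera("wrist")[:,:,::-1])
    movel(P(-.125,y),speed=.15); pause(.2); f0=F(); x=-.098; log=[]
    while x<-.07:
        movel(P(x,y),speed=.05 if x<-.097 else .02); f=F()-f0; log.append((round(x,3),np.round(f,1).tolist(),np.round(np.array(read_eef_pos())-P(x,y),4).tolist()))
        if np.linalg.norm(f)>14: break
        x+=.003
    print(*log,sep="\n")
    movel(P(-.125,y),speed=.15); movel(P(-.125,y,.15),speed=.2)
except MotionError as ex: print("ERR",ex,read_eef_pos())
print(read_time_s())
```

```text
(-0.098, [0.7, 0.2, 0.3], [-0.0002, 0.0001, -0.0002])
(-0.095, [0.6, -0.1, 1.1], [-0.0, -0.0, -0.0])
(-0.092, [1.0, -0.2, -0.0], [0.0003, -0.0, 0.0001])
(-0.089, [0.6, 1.2, -0.2], [0.0003, 0.0, 0.0001])
(-0.086, [0.0, 0.5, 0.6], [-0.0001, 0.0, -0.0001])
(-0.083, [-4.9, 0.6, 3.5], [-0.0028, -0.0, -0.0013])
(-0.08, [-8.7, 1.2, 7.3], [-0.0055, 0.0, -0.0024])
(-0.077, [-13.3, 0.8, 10.6], [-0.0083, 0.0, -0.0037])
ERR the arm cannot follow that straight line within its joint ranges [0.45653962 0.05741366 0.16602268]
39.7
```

View pics/w.png

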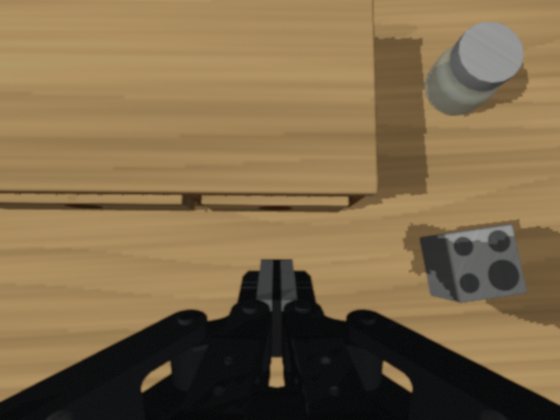

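Both drawer fronts lie on one line (row ~208), just ahead of the lid edge. To finish the check I'll measure their protrusion relative to the lid edge at the current wrist pose.

Run:
```python
from h import *
import fit
fit.C["wrist"]=camera_params("wrist"); im=read_camera("wrist")[:,:,::-1].copy()
u=v.copy();u[3:]=0
print(read_time_s())
for y in(0.03,.10,-.06,-.1):
  e=proj("wrist",lid(u,.144,y)); print(y,"lid",np.round(e,1),[("d%d"%d,np.round(proj("wrist",w(u,[-.076-d/1000,y,.052])),1).tolist(),np.round(proj("wrist",w(u,[-.076-d/1000,y,.010])),1).tolist()) for d in (0,4,8)])
big=cv2.resize(im[120:330],None,fx=1.42,fy=2.8,interpolation=cv2.INTER_CUBIC)
cv2.imwrite("pics/w2.png",big)
g=im.astype(int).sum(2)
for y in(.03,.10):
  c,r=np.round(proj("wrist",lid(u,.144,y))).astype(int); print(y,c,r,g[r-15:r+35,c].tolist())
```

```text
39.75
0.03 lid [324.5 185.8] [('d0', [317.5, 198.8], [311.8, 206.7]), ('d4', [317.6, 204.4], [311.8, 211.5]), ('d8', [317.7, 209.9], [311.9, 216.3])]
0.1 lid [209.4 185.9] [('d0', [219.2, 198.8], [227.1, 206.7]), ('d4', [219.1, 204.4], [227.1, 211.5]), ('d8', [219.0, 209.9], [227.0, 216.3])]
-0.06 lid [472.5 185.8] [('d0', [443.9, 198.8], [420.6, 206.7]), ('d4', [444.2, 204.4], [420.8, 211.5]), ('d8', [444.5, 209.9], [421.0, 216.3])]
-0.1 lid [538.3 185.8] [('d0', [500.1, 198.8], [469.0, 206.7]), ('d4', [500.5, 204.3], [469.3, 211.5]), ('d8', [500.9, 209.9], [469.6, 216.3])]
0.03 325 186 [353, 350, 348, 352, 353, 359, 364, 368, 375, 380, 383, 383, 374, 355, 318, 249, 184, 158, 199, 288, 358, 379, 382, 379, 376, 374, 363, 324, 238, 177, 166, 172, 172, 173, 196, 271, 349, 379, 383, 379, 379, 380, 382, 385, 388, 390, 392, 397, 400, 401]
0.1 209 186 [352, 350, 355, 356, 359, 364, 369, 374, 376, 377, 376, 364, 340, 291, 226, 174, 165, 247, 334, 369, 375, 378, 376, 372, 365, 350, 302, 224, 171, 171, 177, 180, 183, 217, 290, 359, 381, 387, 387, 388, 392, 395, 398, 398, 396, 394, 392, 393, 395, 395]
```

View pics/w2.png

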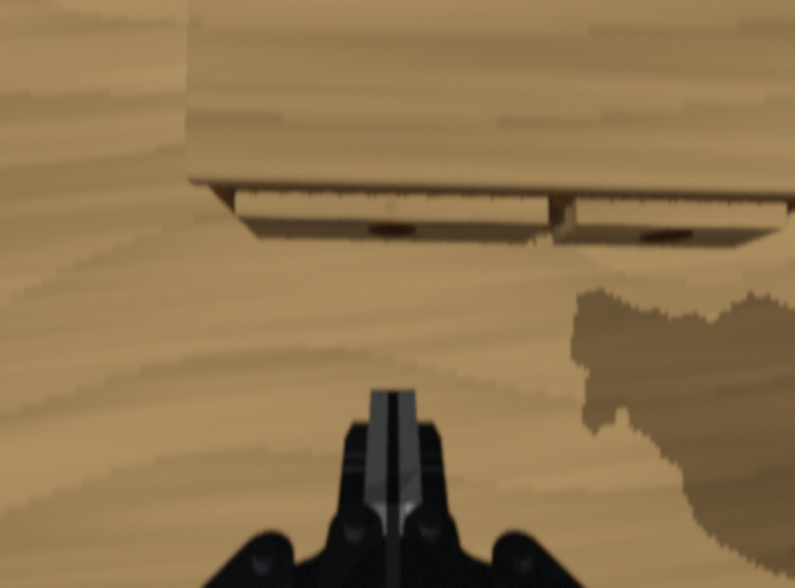

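In the wrist view, lid-edge to drawer-edge is 13 px, and 13 px is the prediction for fully in (4 mm open would give 18.5). The narrow drawer is in line with the wide one, and the lid edge sits where a shut lid should be. The arm is clear, so I'm handing in.

Run:
```python
from h import *
print(sign_off(),read_time_s())
```

```text
the job is handed in; nothing more can be done
the job is handed in; nothing more can be done
```

The job is handed in, though no verdict came back: by force readings and camera checks, both drawers are fully in and the lid is shut, the mug, jar and block look unmoved, and I never went near the hammer.

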